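Load the sealed reagent bottles into their holders

ROBOT

A 6-joint arm with a two-finger parallel gripper is mounted at the origin on the work surface. World frame = base frame: x ahead of the robot, y to its left, z up, the work surface at z = 0. Lengths are in m, angles in rad, forces in N, time in s.
With the tool pointing down it reaches from about 0.375 to 0.9 m from the base axis. Payload 3.1 kg.
Tool frame: the origin (TCP) lies between the finger pads; the fingertips stand 22 mm ahead of it and the grasp point (between the pads) lies 3 mm ahead of it; z points along the fingers, y is the line along which they close (so a half turn about z gives the same grasp; the last joint's range is limited). The gripper opens to 87 mm and grips with 3 to 60 N. Pads are 19 mm wide; open, the fingers measure 117 mm over their backs; the gripper's body (75 mm by 190 mm) begins 51 mm behind the grasp point.
Start: joints at [1.018, 0.527, 1.433, -0, 1.181, -0.178], TCP at [0.228, 0.582, 0.223] pointing down, gripper open.
Joint ranges: [-3.08, 3.08], [-0.75, 2.2], [0.22, 2.44], [-1.43, 4.57], [0, 2.65], [-2.85, 2.85]. Speed limits (rad/s): [2.79, 2.79, 3.14, 3.14, 3.14, 3.14].

INTERFACE

Orientations are given as a unit quaternion [x, y, z, w].
In Python, from rig import get_obs, camera, get_calibration, hand_in, cut_out gives the robot as it stands.
- The arm moves only by the shell command python3 -m inch 'ROWS' [OPENING] [FORCE]. ROWS is JSON, one flat list of numbers, 6 for each row, row after row: the shift along the tool's x, y, z scaled (see below), then the turn, a rotation vector about the tool's x, y, z scaled (see below). A call has 1 to 20 rows; each row is the pose to reach, as a shift and turn from the pose commanded when the call began, along the tool's axes at that moment; what a row does not reach only later rows make up. The controller multiplies each number of a shift by 0.08 m and each number of a turn by 90 degrees. A row lasts 1/12 s, in which the tool goes at most 41.7 mm and 7.16 degrees, less where a joint would pass 70% of its speed; a pose out of reach is approached as far as the arm can. A call with a number of a shift or a turn outside -1 to 1 is refused whole. A call with a gripper value outside its range is refused whole. OPENING is the finger opening in mm, from 0 to 87, set as the call begins (- or left out, the last holds). The fingers move at their own pace and stop on an object; FORCE is the grip in N (left out, the last holds). Time passes only in rows, so rows that repeat a pose let the fingers close. It gives the time, the measured TCP pose, the force, the opening and the grip force at its end, in the units of the state.
- get_obs(): the state, without advancing time (a new reading comes with each control period).
- camera(name): name is "side" or "top"; returns the picture (384x512x3 uint8, red, green, blue); there is no depth.
- get_calibration(name): a dict with "vertical_fov" (degrees; the focal length in pixels is half the picture's height over the tangent of half this angle, whatever the lens; pixels are square), "cx", "cy" (the principal point, pixels), "T" (4x4, takes a point from camera to world coordinates). Camera axes: x right, y down, z forward; pixel columns grow to the right and rows downward; lengths in m; the calibration is good to about 2 mm. A picture is of the moment at which its call begins. get_calibration takes no time and is no camera call.
- hand_in(): hands the job in; it is judged then, once.
Trained networks look in the newest picture that a camera, given by its name, has taken for a name from the list of things; names that differ only in an ending like _2 or _b are one class to them, and where a whole thing is asked for, a point or a joint stands for the part that bears it (a point fixed in the world has none). Each returns a list of dicts, best first, with "conf" (0 to 1); they miss things now and then, are a little off and sometimes report something else, mostly with a low value. They report only what shows in the picture. A call takes as long as a camera call. They do not tell look-alikes from the thing itself.
- cut_out(camera, thing): "region" (384x512 bool, what is visible of it) and "bbox" ([left, top, right, bottom] in pixels, round what is visible of it).
The state is a dict: "time": time; "q": joint angles; "joint_velocities": joint speeds; "joint_torque": joint torques, N m; "position": TCP position; "tool_rot": TCP orientation; "ft_force": force on the tool from outside, world axes, zero at the start; "moment": the same for the moment, N m; "grip_width": finger opening in m; "grip_force": force on a finger pad.
Only numpy, scipy, OpenCV 4.12 (cv2) and the standard library are available. Lean on these libraries where they do the work, as an engineer would, in place of code of your own. Each camera call takes 0.05 s, during which the arm holds its last target. There are 200 camera calls.

TASK

Get the plate washer's reagents ready: find the four sealed bottles with flat screw caps and stand each one upright in the blue holder made for its shape and size (big round, small round, square, oblong), resting on the floor of the pocket. Leave the two wash bottles with bent spouts where they stand, and tip no bottle over.

Things in the scene. Friction and masses are not known exactly. Their poses are not given: they have to be found in the camera images.
- big_round: Sealed big round bottle, off-white plastic, flat white screw cap. Body 56 mm in diameter with straight sides up to 60 mm, sloping shoulder to 69 mm, cap 40 mm in diameter from 69 to 91 mm (its top). About 200 g. Stands upright on the bench; origin at the centre of its underside, z up. 
- small_round: Sealed small round bottle, off-white plastic, flat white screw cap. Body 36 mm in diameter with straight sides up to 48 mm, shoulder to 57 mm, cap 28 mm in diameter from 57 to 73 mm (its top). About 60 g. Stands upright on the bench; origin at the centre of its underside, z up. 
- square: Sealed square bottle, off-white plastic, flat white screw cap. Body 46 x 46 mm, 58 mm high, sides along its x and y; cap 34 mm in diameter from 64 to 84 mm (its top). About 140 g. Stands upright on the bench; origin at the centre of its underside, z up. 
- oblong: Sealed oblong bottle, off-white plastic, flat white screw cap. Body 66 mm along its x, 36 mm along its y, 56 mm high; cap 29 mm in diameter from 62 to 80 mm (its top). About 130 g. Stands upright on the bench; origin at the centre of its underside, z up. 
- holder_big_round: Holder for the big round bottle. Blue plastic tray fixed to the bench, 15 mm high, with a flat pocket floor 6 mm above the bench and walls 6 mm thick rising 9 mm above that floor. Origin at the centre of its underside (at bench height), z up. Round pocket 74 mm in diameter, 86 mm outside.
- holder_small_round: Holder for the small round bottle. Blue plastic tray fixed to the bench, 15 mm high, with a flat pocket floor 6 mm above the bench and walls 6 mm thick rising 9 mm above that floor. Origin at the centre of its underside (at bench height), z up. Round pocket 52 mm in diameter, 64 mm outside.
- holder_square: Holder for the square bottle. Blue plastic tray fixed to the bench, 15 mm high, with a flat pocket floor 6 mm above the bench and walls 6 mm thick rising 9 mm above that floor. Origin at the centre of its underside (at bench height), z up. Square pocket 63 x 63 mm, 75 x 75 mm outside, sides along its x and y.
- holder_oblong: Holder for the oblong bottle. Blue plastic tray fixed to the bench, 15 mm high, with a flat pocket floor 6 mm above the bench and walls 6 mm thick rising 9 mm above that floor. Origin at the centre of its underside (at bench height), z up. Pocket 83 mm along its x and 53 mm along its y, 95 x 65 mm outside; the bottle goes in with its long side along the pocket's long side, either way round.
- wash_round: Wash bottle, to be left alone: round, 56 mm in diameter, off-white, with a narrow bent spout on top instead of a flat cap; the spout points along its x to 43 mm from the axis and reaches 97 mm high. Loose, about 180 g. Stands upright on the bench; origin at the centre of its underside, z up. 
- wash_square: Wash bottle, to be left alone: square, 46 x 46 mm, off-white, with a narrow bent spout on top instead of a flat cap; the spout points along its x to 43 mm from the axis and reaches 92 mm high. Loose, about 130 g. Stands upright on the bench; origin at the centre of its underside, z up. Also among these ten: a carton (82 x 55 x 48 mm), a fixed vial rack (75 x 60 x 50 mm), a fixed marker (13 mm high).
Mind the look-alikes: they are no part of the job. Leave any white look-alike of the holder_small_round alone.

How it is judged:
At the end, for the whole second after the job is handed in: Each sealed bottle stands in its own holder: centres within 15 mm, its underside less than 10 mm above the bench (on the pocket floor, not on a rim), leaning less than 0.1 rad, at rest; both wash bottles upright and within 20 mm of where they were (horizontal distance between big_round and holder_big_round below 0.015 m and z of big_round in the frame of holder_big_round below 0.01 m and angle between each of big_round, small_round, square, oblong, wash_round, wash_square's own z axis and vertical below 0.1 rad and linear speed of each of big_round, small_round, square, oblong below 0.02 m/s and horizontal distance between small_round and holder_small_round below 0.015 m and z of small_round in the frame of holder_small_round below 0.01 m and horizontal distance between square and holder_square below 0.015 m and z of square in the frame of holder_square below 0.01 m and horizontal distance between oblong and holder_oblong below 0.015 m and z of oblong in the frame of holder_oblong below 0.01 m and distance of each of wash_round, wash_square from where it was at the start of the episode below 0.02 m); the robot touches nothing.
It fails at once if the round wash bottle is shifted by more than 20 mm (distance of wash_round from where it was at the start of the episode above 0.02 m).
It fails at once if the square wash bottle is shifted by more than 20 mm (distance of wash_square from where it was at the start of the episode above 0.02 m).
It fails at once if a bottle is tipped over (leans more than 40 degrees) (angle between any of big_round, small_round, square, oblong, wash_round, wash_square's own z axis and vertical above 0.7 rad).
It also fails if it takes over 109 s, if anything falls off the work surface, if the arm or the gripper's body presses on something with over 40 N, if the wrist force passes 120 N, or if a joint passes its speed limit or range.

## Working session

There is one attempt and no reset: what is moved stays moved. The work goes in short steps, Python scripts to look and compute and a shell command to move; the robot and the scene stay as the last step left them, time stands still between calls to the robot, and variables do not carry over. Pictures are saved under pics/ and viewed, at most 14 in all, crops included, and the job is handed in when it is done.

```bash
ls; mkdir -p pics
cat > h.py <<'E'
import numpy as np,cv2
from rig import *
def save(n,f,crop=None,s=1):
    im=camera(n)
    if crop: a,b,c,d=crop; im=im[b:d,a:c]
    if s!=1: im=cv2.resize(im,None,fx=s,fy=s,interpolation=cv2.INTER_CUBIC)
    cv2.imwrite('pics/'+f,im[...,::-1])
def ray(n,u,v,z):
    c=get_calibration(n);T=np.array(c['T']);f=192/np.tan(np.radians(c['vertical_fov'])/2)
    d=T[:3,:3]@np.array([(u-c['cx'])/f,(v-c['cy'])/f,1]);o=T[:3,3]
    return o+d*(z-o[2])/d[2]
E
python3 - <<'E'
from h import *
save('top','t0.png',s=1.5);save('side','s0.png',s=1.5)
for n in('top','side'):
    c=get_calibration(n);print(n,c['vertical_fov'],c['cx'],c['cy'],np.round(c['T'],3).tolist())
for t in ['big_round','small_round','square','oblong','wash_round','wash_square','holder_big_round','holder_small_round','holder_square','holder_oblong']:
    for n in('top','side'):
        for r in cut_out(n,t)[:3]: print(t,n,round(r['conf'],2),np.round(r['bbox']).tolist())
o=get_obs();print(o)
E
```

```text
pics
top 57.211498490175764 257.83574011467385 187.67472467524195 [[0.017, -0.992, 0.123, 0.384], [-1.0, -0.014, 0.026, -0.016], [-0.024, -0.123, -0.992, 0.987], [0.0, 0.0, 0.0, 1.0]]
side 56.05852093953097 249.77494845857882 193.71087368863243 [[0.98, -0.095, 0.176, 0.342], [-0.199, -0.542, 0.817, -0.759], [0.018, -0.835, -0.55, 0.572], [0.0, 0.0, 0.0, 1.0]]
big_round top 0.57 [354.0, 240.0, 383.0, 260.0]
big_round side 0.92 [180.0, 267.0, 214.0, 320.0]
small_round top 0.47 [260.0, 124.0, 274.0, 140.0]
small_round side 0.76 [301.0, 185.0, 314.0, 211.0]
square top 0.95 [364.0, 144.0, 389.0, 170.0]
square side 0.83 [303.0, 265.0, 342.0, 311.0]
square side 0.17 [217.0, 178.0, 247.0, 213.0]
oblong top 0.73 [245.0, 186.0, 264.0, 220.0]
oblong side 0.93 [217.0, 181.0, 246.0, 214.0]
wash_round top 0.8 [92.0, 165.0, 117.0, 197.0]
wash_round side 0.63 [218.0, 119.0, 233.0, 147.0]
wash_square top 0.77 [140.0, 148.0, 166.0, 172.0]
wash_square side 0.8 [243.0, 135.0, 260.0, 159.0]
holder_big_round top 0.88 [305.0, 125.0, 334.0, 158.0]
holder_big_round side 0.81 [300.0, 231.0, 340.0, 259.0]
hold
[... 438 characters left out ...]
{'time': 1.1, 'q': array([ 1.01849763e+00,  5.27512193e-01,  1.43271430e+00,  6.23489693e-05,
        1.18137810e+00, -1.78515339e-01]), 'joint_velocities': array([ 0.00010704,  0.00222066, -0.00193617,  0.00179954, -0.00036072,
       -0.00071166]), 'joint_torque': array([ 9.14426564e-04, -4.40027440e+01, -1.76988548e+01,  6.35591405e-02,
        5.04069740e-02, -1.07019520e-05]), 'position': array([0.228166  , 0.58184056, 0.22283634]), 'tool_rot': array([ 1.85817233e-01,  9.82584325e-01,  4.72704346e-06, -2.90705557e-05]), 'ft_force': array([-0.39357416, -0.0310586 , -0.77486955]), 'moment': array([-0.01681972,  0.03646827, -0.01205263]), 'grip_force': 0.0, 'grip_width': 0.087034272289993}
```

View pics/t0.png

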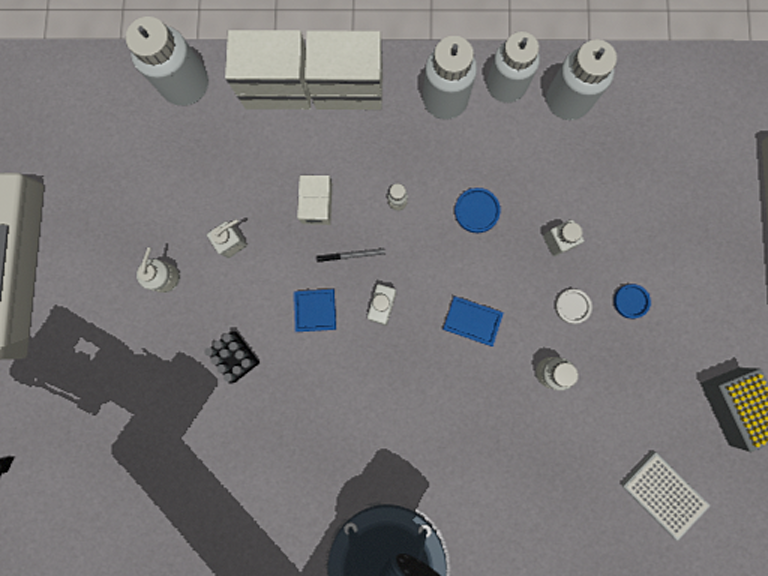

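View pics/s0.png

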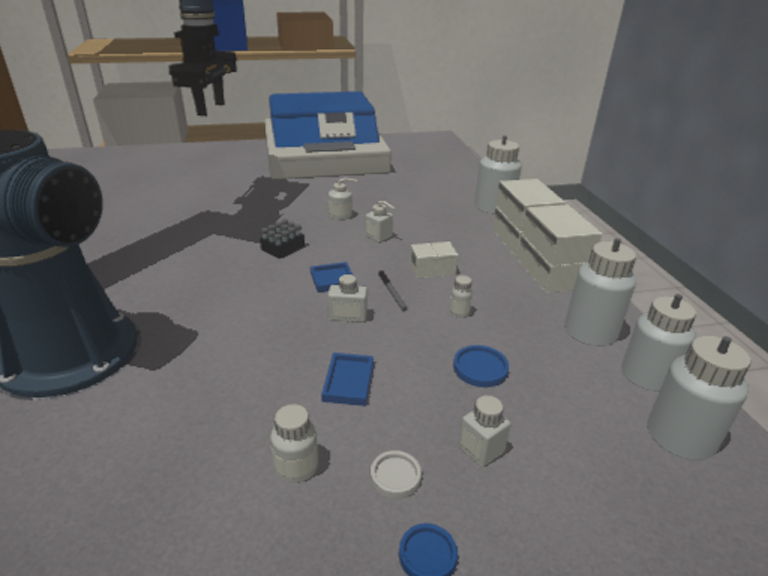

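Candidates, in top-view 1.5x pixels:
- **Capped bottles:** big round (560,372), square (567,235), oblong (381,302), small round (397,195).
- **Look-alikes:** wash bottles with spouts at (155,272) and (228,238), and a white ring at (573,305), which is not the blue small holder at (632,300).
- **Blue holders:** big (477,210), small (632,300), square (315,310), oblong (473,320).

Next I'll fit the known shapes to the silhouettes in both cameras.

```bash
cat > fit.py <<'E'
from h import *
from scipy.optimize import minimize
t=np.linspace(0,2*np.pi,32,endpoint=False)
def cyl(r,a,b): return np.array([[r*np.cos(i),r*np.sin(i),z] for z in(a,b) for i in t])/1000
def box(x,y,a,b): return np.array([[i*x/2,j*y/2,z] for z in(a,b) for i in(-1,1) for j in(-1,1)])/1000
def parts(body,cap): # body, shoulder hull, cap
    return [body,np.vstack([body[len(body)//2:],cap[:32]]),cap]
S={'big_round':parts(cyl(28,0,60),cyl(20,69,91)),'small_round':parts(cyl(18,0,48),cyl(14,57,73)),
'square':[box(46,46,0,58),cyl(17,58,84)],'oblong':[box(66,36,0,56),cyl(14.5,56,80)],
'holder_big_round':[cyl(43,0,15)],'holder_small_round':[cyl(32,0,15)],'holder_square':[box(75,75,0,15)],'holder_oblong':[box(95,65,0,15)]}
K=4
def rend(n,name,p,sh=0):
    c=get_calibration(n);T=np.linalg.inv(np.array(c['T']));f=192/np.tan(np.radians(c['vertical_fov'])/2)
    m=np.zeros((384*K,512*K),np.uint8);C,s=np.cos(p[2]),np.sin(p[2])
    for P in S[name]:
        W=np.c_[P[:,0]*C-P[:,1]*s+p[0],P[:,0]*s+P[:,1]*C+p[1],P[:,2]]
        Q=W@T[:3,:3].T+T[:3,3];uv=np.c_[f*Q[:,0]/Q[:,2]+c['cx'],f*Q[:,1]/Q[:,2]+c['cy']]
        cv2.fillConvexPoly(m,cv2.convexHull(np.round((uv+.5)*K).astype(np.int32)),255)
    return cv2.resize(m,(512,384),interpolation=cv2.INTER_AREA)/255.
def fit(name,masks,x0,yaws):
    best=None
    def cost(p,w=1):
        e=0
        for n,m in masks.items():
            r=rend(n,name,p);e+=1-np.minimum(r,m).sum()/np.maximum(r,m).sum()
        return e
    for y in yaws:
        r=minimize(cost,[*x0,y],method='Nelder-Mead',options=dict(initial_simplex=[[x0[0],x0[1],y],[x0[0]+.01,x0[1],y],[x0[0],x0[1]+.01,y],[x0[0],x0[1],y+.25]],xatol=2e-4,fatol=1e-4,maxfev=150))
        if best is None or r.fun<best.fun: best=r
    return best.x,best.fun/len(masks)
def blue(im):
    h=cv2.cvtColor(im,cv2.COLOR_RGB2HSV);return ((h[...,0]>100)&(h[...,0]<130)&(h[...,1]>140)&(h[...,2]>50))
def comp(m,u,v):
    n,l,st,c=cv2.connectedComponentsWithStats(m.astype(np.uint8))
    ok=[i for i in range(1,n) if st[i,4]>80]
    i=min(ok,key=lambda i:np.hypot(*(c[i]-[u,v])));return (l==i)
C={'big_round':(560,372,.05),'square':(567,235,.05),'oblong':(381,302,.05),'small_round':(397,195,.05),'holder_big_round':(477,210,.015),'holder_small_round':(632,300,.015),'holder_square':(315,310,.015),'holder_oblong':(473,320,.015),'wash_round':(155,272,.05),'wash_square':(228,238,.05)}
E
cat > m.py <<'E'
from fit import *
it=camera('top');is_=camera('side');vis=it.copy()
for k,(u,v,z) in C.items():
    x0=ray('top',u/1.5,v/1.5,z)[:2]
    if k not in S: print(k,np.round(x0,3));continue
    ms={}
    if 'holder' in k:
        ms['top']=comp(blue(it),u/1.5,v/1.5).astype(float)
        r=rend('side',k,[*x0,0]);ys,xs=np.nonzero(r>.5)
        b=blue(is_)
        ms['side']=comp(b,xs.mean(),ys.mean()).astype(float)
        if k=='holder_square': del ms['side']
    else:
        for n in('top','side'):
            r=cut_out(n,k);
            if r: ms[n]=r[0]['region'].astype(float)
    for n,m in ms.items():
        pass
    yaws=[0] if 'round' in k else [0,.4,.8,1.2,1.57] if 'square' in k else [0,.5,1,1.5,2,2.6]
    p,e=fit(k,ms,x0,yaws)
    print(k,list(ms),'x0',np.round(x0,3),'fit',np.round(p,3),'R',round(float(np.hypot(*p[:2])),3),'err',round(e,3),[round(1-np.minimum(rend(n,k,p),m).sum()/np.maximum(rend(n,k,p),m).sum(),2) for n,m in ms.items()])
    for n,im in(('top',it),('side',is_)):
        cs,_=cv2.findContours((rend(n,k,p)>.5).astype(np.uint8),0,1);cv2.drawContours(im,cs,-1,(255,0,0),1)
a=cv2.resize(it[90:270,180:450],None,fx=2,fy=2);b=cv2.resize(is_[160:384,150:370],None,fx=1.2,fy=1.2)
cv2.imwrite('pics/f0.png',np.hstack([a,cv2.resize(b,(260,360))])[...,::-1])
E
python3 m.py
```

```text
big_round ['top', 'side'] x0 [ 0.346 -0.295] fit [ 0.343 -0.29   0.187] R 0.45 err 0.076 [np.float64(0.08), np.float64(0.08)]
square ['top', 'side'] x0 [ 0.588 -0.313] fit [ 0.588 -0.308  0.561] R 0.664 err 0.132 [np.float64(0.16), np.float64(0.1)]
oblong ['top', 'side'] x0 [0.463 0.018] fit [ 0.46   0.02  -0.249] R 0.461 err 0.082 [np.float64(0.07), np.float64(0.09)]
small_round ['top', 'side'] x0 [ 0.659 -0.007] fit [ 0.66  -0.006  0.199] R 0.66 err 0.13 [np.float64(0.18), np.float64(0.08)]
holder_big_round ['top', 'side'] x0 [ 0.642 -0.158] fit [ 0.645 -0.157  0.078] R 0.663 err 0.216 [np.float64(0.08), np.float64(0.35)]
holder_small_round ['top', 'side'] x0 [ 0.476 -0.439] fit [ 0.476 -0.444  0.335] R 0.651 err 0.135 [np.float64(0.16), np.float64(0.11)]
holder_square ['top'] x0 [0.449 0.141] fit [0.45  0.144 1.649] R 0.473 err 0.056 [np.float64(0.06)]
holder_oblong ['top', 'side'] x0 [ 0.435 -0.15 ] fit [ 0.435 -0.148  1.269] R 0.459 err 0.198 [np.float64(0.06), np.float64(0.34)]
wash_round [0.511 0.429]
wash_square [0.575 0.299]
```

View pics/f0.png

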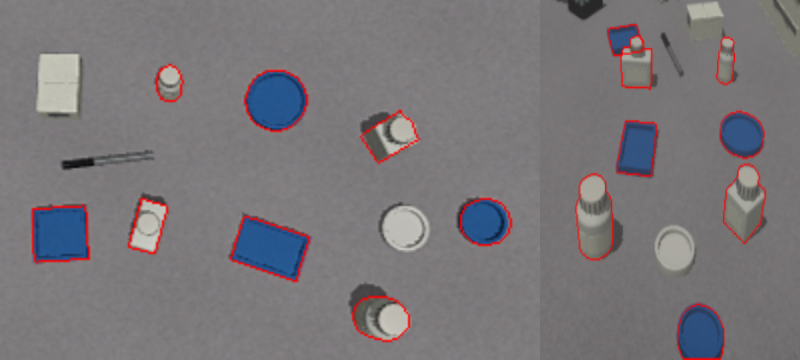

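Overlays match all eight outlines: each is blue or capped, and the white ring is excluded. I'll work in the order oblong, big round, square, small round, starting with the approach to the oblong.

```bash
cat > g.py <<'E'
import sys
from h import *
from scipy.spatial.transform import Rotation as R
x,y,z,yaw=map(float,sys.argv[1:5])
o=get_obs();M=R.from_quat(o['tool_rot']).as_matrix()
now=np.degrees(np.arctan2(M[1,1],M[0,1]));d=(yaw-now+90)%180-90
if len(sys.argv)>5: d=yaw-now
T=R.from_euler('z',d,degrees=True).as_matrix()@M
D=np.array([x,y,z])-o['position']
for n,A in(('before turn',M),('after turn',T)): print(n,np.round(A.T@D/.08,3))
print('t',o['time'],'yaw now',round(now,1),'turn units',round(-d/90,3),'pos',np.round(o['position'],4),'tilt',np.round(M[:,2],3),'grip',round(o['grip_width'],4),round(o['grip_force'],1),'F',np.round(o['ft_force'],1))
E
python3 g.py .46 .02 .15 75.7
```

```text
before turn [-5.262 -5.48   0.911]
after turn [-4.543 -6.09   0.911]
t 1.6 yaw now 68.6 turn units -0.079 pos [0.2282 0.5818 0.2229] tilt [-0. -0. -1.] grip 0.0868 0.0 F [ 0.2 -0.6 -0.3]
```

```bash
python3 -m inch '[0,0,0,0,0,-0.079, 0,0,0,0,0,-0.079]' 87 25
python3 -m inch '[-0.65,-0.87,0.13,0,0,0,-0.65,-0.87,0.13,0,0,0,-0.65,-0.87,0.13,0,0,0]'
python3 -m inch '[-0.65,-0.87,0.13,0,0,0,-0.65,-0.87,0.13,0,0,0,-0.65,-0.87,0.13,0,0,0]' >/dev/null
python3 -m inch '[-0.65,-0.87,0.13,0,0,0,-0.65,-0.87,0.13,0,0,0,-0.65,-0.87,0.13,0,0,0]' >/dev/null
python3 -m inch '[-0.65,-0.87,0.13,0,0,0,-0.65,-0.87,0.13,0,0,0,-0.65,-0.87,0.13,0,0,0]' >/dev/null
python3 -m inch '[-0.65,-0.87,0.13,0,0,0,-0.65,-0.87,0.13,0,0,0,-0.65,-0.87,0.13,0,0,0]' >/dev/null
python3 -m inch '[-0.65,-0.87,0.13,0,0,0,-0.65,-0.87,0.13,0,0,0,-0.65,-0.87,0.13,0,0,0]' >/dev/null
python3 -m inch '[-0.65,-0.87,0.13,0,0,0,-0.65,-0.87,0.13,0,0,0,-0.65,-0.87,0.13,0,0,0,-0.65,-0.87,0.13,0,0,0]'
python3 g.py .46 .02 .043 75.7
```

```text
time: 1.77
position: [0.2282, 0.5818, 0.2228]
tool_rot: [0.123, 0.992, -0.0, 0.0]
ft_force: [-0.2, -0.2, -0.7]
grip_width: 0.0872
grip_force: 0.0
time: 2.02
position: [0.2613, 0.4953, 0.2109]
tool_rot: [0.127, 0.992, -0.004, -0.001]
ft_force: [-1.5, -0.8, -0.3]
grip_width: 0.0869
grip_force: 0.0
time: 3.6
position: [0.4624, 0.0188, 0.15]
tool_rot: [0.127, 0.992, 0.0, 0.001]
ft_force: [-0.3, 0.3, 0.1]
grip_width: 0.0868
grip_force: 0.0
before turn [0.034 0.006 1.338]
after turn [0.034 0.006 1.338]
t 3.6 yaw now 75.4 turn units -0.004 pos [0.4624 0.0188 0.15  ] tilt [ 0.001  0.    -1.   ] grip 0.0868 0.0 F [-0.3  0.3  0.1]
```

Fast and accurate, so I'll descend, grip and lift, checking the grip at each point.

```bash
python3 -m inch '[0.03,0,0.3,0,0,0,0.03,0,0.6,0,0,0,0.03,0,0.67,0,0,0,0.03,0,0.67,0,0,0]' >/dev/null
python3 -m inch '[0,0,0.2,0,0,0,0,0,0.4,0,0,0,0,0,0.6,0,0,0,0,0,0.67,0,0,0,0,0,0.67,0,0,0]'
python3 -m inch '[0,0,0,0,0,0,0,0,0,0,0,0,0,0,0,0,0,0,0,0,0,0,0,0,0,0,0,0,0,0,0,0,0,0,0,0,0,0,0,0,0,0,0,0,0,0,0,0]' 25 25
python3 -m inch '[0,0,-0.1,0,0,0,0,0,-0.3,0,0,0,0,0,-0.5,0,0,0,0,0,-0.75,0,0,0,0,0,-0.75,0,0,0]'
python3 g.py .435 -.148 .12 -17.3 1
```

```text
time: 4.35
position: [0.4578, 0.0213, 0.0427]
tool_rot: [0.124, 0.992, 0.0, -0.001]
ft_force: [0.7, 0.7, 0.2]
grip_width: 0.0871
grip_force: 0.0
time: 5.02
position: [0.4582, 0.0203, 0.0429]
tool_rot: [0.125, 0.992, -0.0, 0.0]
ft_force: [-0.7, -1.1, 0.9]
grip_width: 0.0417
grip_force: 0.5
time: 5.43
position: [0.4599, 0.0201, 0.1057]
tool_rot: [0.124, 0.992, -0.0, 0.003]
ft_force: [0.6, 0.5, -0.9]
grip_width: 0.0357
grip_force: 24.8
before turn [-0.219 -2.114 -0.178]
after turn [-2.1    0.328 -0.167]
t 5.4333 yaw now 75.7 turn units 1.033 pos [0.4599 0.0201 0.1057] tilt [ 0.006 -0.001 -1.   ] grip 0.0357 24.8 F [ 0.6  0.5 -0.9]
```

```bash
python3 -m inch '[0,-0.2,-0.1,0,0,0.2,0,-0.4,-0.2,0,0,0.4,0,-0.6,-0.2,0,0,0.6,0,-0.8,-0.2,0,0,0.8,0,-1,-0.2,0,0,1,0,-1,-0.2,0,0,1,0,-1,-0.2,0,0,1,0,-1,-0.2,0,0,1,0,-1,-0.2,0,0,1,0,-1,-0.2,0,0,1,0,-1,-0.2,0,0,1,0,-1,-0.2,0,0,1,0,-1,-0.2,0,0,1,0,-1,-0.2,0,0,1]'
python3 -m inch '[0,0,0,0,0,0.033,0,0,0,0,0,0.033]' >/dev/null
python3 g.py .435 -.148 .085 -17.3 
python3 -c "
from h import *
save('side','s1.png',(150,100,350,300),2.5)"
```

```text
time: 6.6
position: [0.438, -0.057, 0.1185]
tool_rot: [0.79, 0.613, -0.0, -0.0]
ft_force: [-0.2, -0.5, -2.0]
grip_width: 0.0359
grip_force: 24.8
before turn [-1.098  0.3    0.419]
after turn [-1.097  0.302  0.419]
t 6.7667 yaw now -17.2 turn units 0.001 pos [ 0.4381 -0.057   0.1186] tilt [-0.001  0.    -1.   ] grip 0.0357 24.8 F [ 0.5  0.2 -1. ]
```

View pics/s1.png

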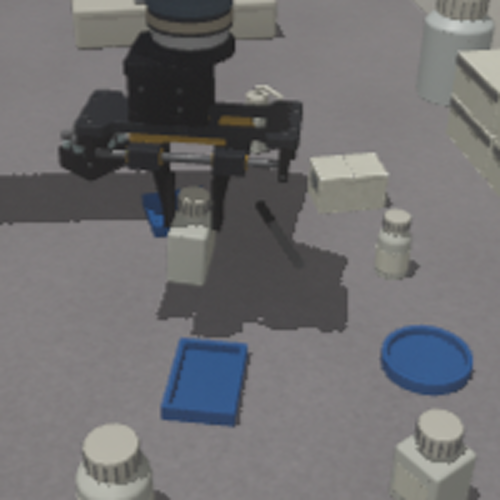

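The oblong hangs upright between the fingers at crop (190,240), held a little high. I'll move it over its holder and lower it while watching the force.

```bash
python3 -m inch '[-0.28,0.08,0,0,0,0,-0.55,0.15,0,0,0,0,-0.82,0.23,0.1,0,0,0,-1,0.3,0.2,0,0,0,-1,0.3,0.2,0,0,0]' >/dev/null
python3 -m inch '[-0.1,0,0.1,0,0,0,-0.1,0,0.2,0,0,0,-0.1,0,0.22,0,0,0,-0.1,0,0.22,0,0,0]'
python3 -m inch '[0,0,0.1,0,0,0,0,0,0.2,0,0,0,0,0,0.25,0,0,0,0,0,0.25,0,0,0]'
python3 g.py .435 -.148 .052 -17.3
```

```text
time: 7.57
position: [0.4342, -0.1471, 0.0845]
tool_rot: [0.805, 0.593, -0.0, -0.001]
ft_force: [0.3, 0.1, -0.3]
grip_width: 0.0357
grip_force: 24.8
time: 7.9
position: [0.4346, -0.1476, 0.0642]
tool_rot: [0.805, 0.593, -0.0, -0.001]
ft_force: [0.7, 0.5, -1.1]
grip_width: 0.0359
grip_force: 24.8
before turn [-0.003  0.007  0.153]
after turn [-0.003  0.007  0.153]
t 7.9 yaw now -17.2 turn units 0.001 pos [ 0.4346 -0.1476  0.0642] tilt [-0.002  0.001 -1.   ] grip 0.0359 24.8 F [ 0.7  0.5 -1.1]
```

```bash
python3 -m inch '[0,0,0.02,0,0,0,0,0,0.04,0,0,0,0,0,0.05,0,0,0]'
python3 -m inch '[0,0,0.02,0,0,0,0,0,0.04,0,0,0,0,0,0.05,0,0,0]'
python3 -m inch '[0,0,0.02,0,0,0,0,0,0.03,0,0,0,0,0,0.03,0,0,0]'
```

```text
time: 8.15
position: [0.4353, -0.1483, 0.0612]
tool_rot: [0.805, 0.593, 0.0, 0.0]
ft_force: [-0.0, 0.1, -1.3]
grip_width: 0.0356
grip_force: 24.8
time: 8.4
position: [0.4352, -0.1483, 0.0572]
tool_rot: [0.805, 0.593, 0.0, 0.0]
ft_force: [0.3, 0.0, -1.1]
grip_width: 0.0358
grip_force: 24.8
time: 8.65
position: [0.4351, -0.1482, 0.0547]
tool_rot: [0.805, 0.593, -0.0, -0.0]
ft_force: [0.1, -0.1, -1.2]
grip_width: 0.0361
grip_force: 24.8
```

No contact yet, so the slip was small. I'll keep lowering.

```bash
python3 -m inch '[0,0,0.02,0,0,0,0,0,0.03,0,0,0,0,0,0.03,0,0,0]'
python3 -m inch '[0,0,0.02,0,0,0,0,0,0.02,0,0,0]'
```

```text
time: 8.9
position: [0.435, -0.1483, 0.0537]
tool_rot: [0.805, 0.593, -0.0, 0.0]
ft_force: [-3.0, 0.1, 12.0]
grip_width: 0.0356
grip_force: 25.0
time: 9.07
position: [0.4334, -0.1477, 0.0525]
tool_rot: [0.805, 0.593, -0.001, -0.001]
ft_force: [-5.4, -0.6, 19.1]
grip_width: 0.0356
grip_force: 25.0
```

Contact at TCP 54 mm matches the pocket floor. I'll release, rise and head to the big round.

```bash
python3 -m inch '[0,0,-0.02,0,0,0,0,0,-0.02,0,0,0,0,0,-0.02,0,0,0,0,0,-0.02,0,0,0,0,0,-0.02,0,0,0,0,0,-0.02,0,0,0]' 87
python3 -m inch '[0,0,-0.2,0,0,0,0,0,-0.6,0,0,0,0,0,-1,0,0,0,0,0,-1,0,0,0]' >/dev/null
python3 -m inch '[0,0,-0.3,0,0,0,0,0,-0.3,0,0,0]' >/dev/null
python3 g.py .343 -.29 .15 -17.3
```

```text
time: 9.57
position: [0.4352, -0.1483, 0.0522]
tool_rot: [0.805, 0.593, -0.0, -0.0]
ft_force: [0.1, -0.3, 0.0]
grip_width: 0.0679
grip_force: 0.0
before turn [-2.029 -0.599  0.111]
after turn [-2.029 -0.598  0.111]
t 10.0667 yaw now -17.3 turn units 0.0 pos [ 0.4369 -0.1492  0.1589] tilt [ 0.005 -0.003 -1.   ] grip 0.0866 0.0 F [ 1.4 -0.7  0.3]
```

```bash
python3 -m inch '[-0.68,-0.2,0,0,0,0,-0.68,-0.2,0,0,0,0]' >/dev/null
python3 -m inch '[-0.68,-0.2,0,0,0,0,-0.68,-0.2,0,0,0,0]' >/dev/null
python3 -m inch '[-0.68,-0.2,0,0,0,0,-0.68,-0.2,0,0,0,0,-0.68,-0.2,0,0,0,0,-0.68,-0.2,0,0,0,0]' >/dev/null
python3 g.py .343 -.29 .051 -17.3
python3 -c "
from h import *
save('side','s2.png',(130,150,330,350),2.5)"
```

```text
before turn [0.008 0.035 1.307]
after turn [0.008 0.035 1.307]
t 10.7333 yaw now -17.4 turn units -0.001 pos [ 0.3402 -0.2899  0.1555] tilt [-0.001  0.002 -1.   ] grip 0.0869 0.0 F [ 0.8  0.3 -0.2]
```

View pics/s2.png

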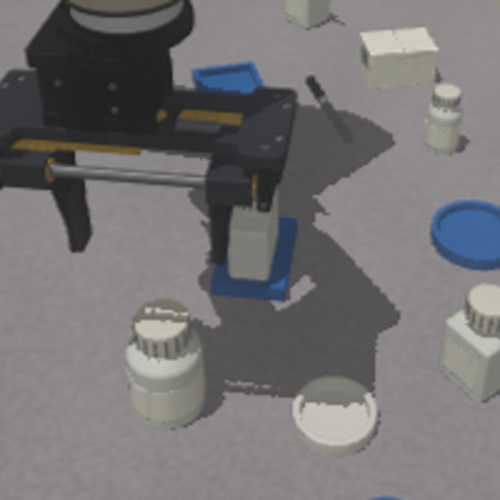

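The oblong stands upright in its pocket at crop (255,240). The gripper looks slightly behind the big bottle, so I'll check where the fingertips should project.

Run:
```python
from h import *
from fit import *
def proj(n,P):
    c=get_calibration(n);T=np.linalg.inv(np.array(c['T']));f=192/np.tan(np.radians(c['vertical_fov'])/2)
    q=T[:3,:3]@P+T[:3,3];return np.array([f*q[0]/q[2]+c['cx'],f*q[1]/q[2]+c['cy']])
for P in([.3402,-.29,.1335],[.343,-.29,.091],[.343,-.29,0]): print(P,np.round((proj('side',np.array(P))-[130,150])*2.5))
ms={}
r=cut_out('side','big_round')[0];ms['side']=r['region'].astype(float);print(r['conf'],r['bbox'])
print(fit('big_round',ms,[.343,-.29],[0]))
```

```text
[0.3402, -0.29, 0.1335] [151. 271.]
[0.343, -0.29, 0.091] [159. 314.]
[0.343, -0.29, 0] [167. 398.]
0.85 [180.5, 269.6, 211.8, 319.1]
(array([ 0.34275432, -0.29031824,  0.21595682]), np.float64(0.06647567466411275))
```

```bash
python3 -m inch '[0.01,0.03,0.2,0,0,0,0.01,0.03,0.4,0,0,0,0.01,0.03,0.6,0,0,0,0.01,0.03,0.6,0,0,0]' 
python3 -m inch '[0,0,0.2,0,0,0,0,0,0.4,0,0,0,0,0,0.6,0,0,0,0,0,0.7,0,0,0,0,0,0.7,0,0,0]'
python3 -m inch '[0,0,0,0,0,0,0,0,0,0,0,0,0,0,0,0,0,0,0,0,0,0,0,0,0,0,0,0,0,0,0,0,0,0,0,0,0,0,0,0,0,0,0,0,0,0,0,0]' 45 30
python3 g.py .343 -.29 .051 -17.3
```

```text
time: 11.17
position: [0.3429, -0.2869, 0.1063]
tool_rot: [0.805, 0.594, 0.0, -0.003]
ft_force: [-0.2, 0.5, 1.0]
grip_width: 0.0872
grip_force: 0.0
time: 11.58
position: [0.3433, -0.2884, 0.0516]
tool_rot: [0.805, 0.593, 0.0, -0.002]
ft_force: [-0.1, 0.2, 0.5]
grip_width: 0.0871
grip_force: 0.0
time: 12.25
position: [0.3437, -0.2901, 0.0529]
tool_rot: [0.805, 0.593, 0.0, 0.001]
ft_force: [0.6, -0.1, 5.2]
grip_width: 0.0549
grip_force: 30.0
before turn [-0.001 -0.009  0.023]
after turn [-0.001 -0.009  0.023]
t 12.25 yaw now -17.3 turn units 0.0 pos [ 0.3437 -0.2901  0.0529] tilt [ 0.001 -0.001 -1.   ] grip 0.0549 30.0 F [ 0.6 -0.1  5.2]
```

```bash
python3 -m inch '[0,0,-0.15,0,0,0,0,0,-0.4,0,0,0,0,0,-0.65,0,0,0,0,0,-0.9,0,0,0,0,0,-0.9,0,0,0,0,0,-0.9,0,0,0]' 
python3 g.py .645 -.157 .125 -17.3
```

```text
time: 12.75
position: [0.3436, -0.2901, 0.1249]
tool_rot: [0.805, 0.593, -0.0, 0.001]
ft_force: [-0.0, -0.1, -1.6]
grip_width: 0.0548
grip_force: 30.0
before turn [ 2.708  3.104 -0.   ]
after turn [ 2.709  3.103 -0.   ]
t 12.75 yaw now -17.3 turn units 0.0 pos [ 0.3436 -0.2901  0.1249] tilt [ 0.001 -0.001 -1.   ] grip 0.0548 30.0 F [-0.  -0.1 -1.6]
```

```bash
python3 -m inch '[0.2,0.22,0,0,0,0,0.45,0.5,0,0,0,0,0.68,0.78,0,0,0,0]' >/dev/null
python3 -m inch '[0.23,0.26,0,0,0,0,0.46,0.52,0,0,0,0,0.68,0.78,0,0,0,0]' >/dev/null
python3 -m inch '[0.23,0.26,0,0,0,0,0.46,0.52,0,0,0,0,0.68,0.78,0,0,0,0]' >/dev/null
python3 -m inch '[0.23,0.26,0,0,0,0,0.46,0.52,0,0,0,0,0.6,0.7,0,0,0,0,0.67,0.77,0,0,0,0,0.67,0.77,0,0,0,0,0.67,0.77,0,0,0,0]'
python3 -m inch '[0,0,0.2,0,0,0,0,0,0.4,0,0,0,0,0,0.6,0,0,0,0,0,0.65,0,0,0,0,0,0.65,0,0,0]'
python3 g.py .645 -.157 .059 -17.3
```

```text
time: 14.0
position: [0.6436, -0.1563, 0.1226]
tool_rot: [0.805, 0.593, -0.001, -0.002]
ft_force: [-0.7, 0.1, -2.8]
grip_width: 0.0544
grip_force: 30.0
time: 14.42
position: [0.6426, -0.1568, 0.0706]
tool_rot: [0.806, 0.592, -0.002, -0.002]
ft_force: [0.3, -0.9, -1.0]
grip_width: 0.0543
grip_force: 30.0
before turn [0.007 0.031 0.144]
after turn [0.007 0.031 0.144]
t 14.4167 yaw now -17.4 turn units -0.001 pos [ 0.6426 -0.1568  0.0706] tilt [-0.005  0.002 -1.   ] grip 0.0543 30.0 F [ 0.3 -0.9 -1. ]
```

```bash
python3 -m inch '[0,0.02,0.03,0,0,0,0,0.02,0.06,0,0,0,0,0.02,0.06,0,0,0]'
python3 -m inch '[0,0,0.03,0,0,0,0,0,0.03,0,0,0,0,0,0.03,0,0,0]'
python3 -m inch '[0,0,0.03,0,0,0,0,0,0.03,0,0,0,0,0,0.03,0,0,0]'
```

```text
time: 14.67
position: [0.6472, -0.1576, 0.0682]
tool_rot: [0.805, 0.593, 0.0, 0.0]
ft_force: [0.4, -0.3, -1.6]
grip_width: 0.0548
grip_force: 30.0
time: 14.92
position: [0.6469, -0.1571, 0.0654]
tool_rot: [0.805, 0.593, 0.0, 0.0]
ft_force: [0.7, 0.0, -1.8]
grip_width: 0.0547
grip_force: 30.0
time: 15.17
position: [0.6468, -0.157, 0.0627]
tool_rot: [0.805, 0.593, -0.0, -0.0]
ft_force: [-0.9, 0.2, -1.3]
grip_width: 0.0545
grip_force: 30.0
```

```bash
python3 -m inch '[0,0,0.02,0,0,0,0,0,0.03,0,0,0,0,0,0.03,0,0,0]'
python3 -m inch '[0,0,0.02,0,0,0,0,0,0.02,0,0,0,0,0,0.02,0,0,0]'
```

```text
time: 15.42
position: [0.6467, -0.1571, 0.0602]
tool_rot: [0.805, 0.593, -0.0, -0.0]
ft_force: [0.1, 0.4, -2.5]
grip_width: 0.0542
grip_force: 30.0
time: 15.67
position: [0.6471, -0.1572, 0.059]
tool_rot: [0.805, 0.593, 0.0, 0.0]
ft_force: [0.8, -0.2, -0.8]
grip_width: 0.0547
grip_force: 30.0
```

```bash
python3 -m inch '[0,0,0.01,0,0,0,0,0,0.01,0,0,0,0,0,0.01,0,0,0]'
python3 -m inch '[0,0,0,0,0,0,0,0,0,0,0,0,0,0,0,0,0,0,0,0,0,0,0,0,0,0,0,0,0,0,0,0,0,0,0,0]' 87
python3 -m inch '[0,0,-0.2,0,0,0,0,0,-0.6,0,0,0,0,0,-1,0,0,0,0,0,-1,0,0,0]' >/dev/null
python3 -m inch '[0,0,-0.25,0,0,0.1,0,0,-0.25,0,0,0.2,0,0,-0.25,0,0,0.3,0,0,-0.25,0,0,0.4,0,0,-0.25,0,0,0.45,0,0,-0.25,0,0,0.45,0,0,-0.25,0,0,0.45]' >/dev/null
python3 g.py .588 -.308 .15 -57.9
```

```text
time: 15.92
position: [0.6471, -0.1572, 0.0589]
tool_rot: [0.805, 0.593, 0.0, 0.0]
ft_force: [-1.9, 1.3, 5.3]
grip_width: 0.0545
grip_force: 30.0
time: 16.42
position: [0.6468, -0.1571, 0.0577]
tool_rot: [0.805, 0.593, -0.0, -0.0]
ft_force: [0.0, 0.3, -1.3]
grip_width: 0.0842
grip_force: 0.0
before turn [-1.625  1.206  0.096]
after turn [-1.624  1.207  0.096]
t 17.3333 yaw now -57.9 turn units 0.0 pos [ 0.6468 -0.1571  0.1577] tilt [-0.  0. -1.] grip 0.0872 0.0 F [ 0.1  0.7 -0.2]
```

Floor contact confirmed and released. Next is the square: grasp height TCP 45 mm.

```bash
python3 -m inch '[-0.81,0.6,0.05,0,0,0,-0.81,0.6,0.05,0,0,0,-0.81,0.6,0.05,0,0,0]' >/dev/null
python3 -m inch '[-0.81,0.6,0.05,0,0,0,-0.81,0.6,0.05,0,0,0,-0.81,0.6,0.05,0,0,0,-0.81,0.6,0.05,0,0,0]' >/dev/null
python3 g.py .588 -.308 .045 -57.9
python3 -c "
from h import *
camera('side')
from fit import *
r=cut_out('side','square')
for q in r[:2]: print(q['conf'],q['bbox'])
print(fit('square',{'side':r[0]['region'].astype(float)},[.588,-.308],[.56]))
im=camera('top');cv2.imwrite('pics/t1.png',cv2.resize(im[90:290,180:450],None,fx=2.5,fy=2.5)[...,::-1])"
```

```text
before turn [ 0.017 -0.015  1.308]
after turn [ 0.017 -0.015  1.308]
t 17.9167 yaw now -57.9 turn units -0.0 pos [ 0.5875 -0.3098  0.1496] tilt [-0.  0. -1.] grip 0.087 0.0 F [-1.  -0.3 -0.5]
0.55 [303.3, 261.3, 342.5, 311.8]
(array([ 0.58726076, -0.30984521,  0.61039817]), np.float64(0.07704242252212734))
```

View pics/t1.png

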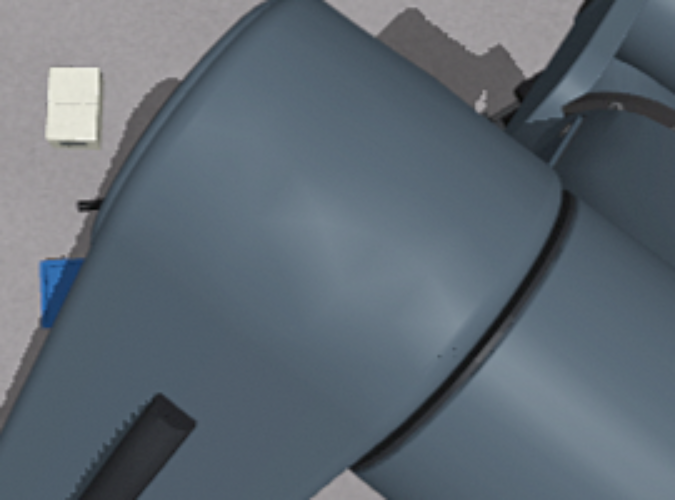

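The top view is blocked by the arm, with only the square holder's edge visible at (60,290). The side fit confirms the square at (0.587,-0.310), so I'll go ahead and grasp.

```bash
python3 -m inch '[0,0,0.2,0,0,0,0,0,0.4,0,0,0,0,0,0.6,0,0,0,0,0,0.6,0,0,0]' 
python3 -m inch '[0,0,0.2,0,0,0,0,0,0.4,0,0,0,0,0,0.6,0,0,0,0,0,0.7,0,0,0,0,0,0.7,0,0,0]'
python3 -m inch '[0,0,0,0,0,0,0,0,0,0,0,0,0,0,0,0,0,0,0,0,0,0,0,0,0,0,0,0,0,0,0,0,0,0,0,0,0,0,0,0,0,0,0,0,0,0,0,0,0,0,0,0,0,0]' 36 28
python3 -m inch '[0,0,-0.15,0,0,0,0,0,-0.4,0,0,0,0,0,-0.65,0,0,0,0,0,-1,0,0,0,0,0,-1,0,0,0,0,0,-1,0,0,0]' 
python3 g.py .45 .144 .155 -85.6
```

```text
time: 18.4
position: [0.587, -0.3042, 0.0989]
tool_rot: [0.96, 0.279, -0.002, -0.003]
ft_force: [0.4, -1.0, 0.0]
grip_width: 0.087
grip_force: 0.0
time: 18.82
position: [0.5879, -0.3058, 0.0446]
tool_rot: [0.96, 0.278, -0.001, -0.001]
ft_force: [-0.6, -0.2, -0.0]
grip_width: 0.0868
grip_force: 0.0
time: 19.57
position: [0.5891, -0.3081, 0.0466]
tool_rot: [0.961, 0.277, 0.001, 0.001]
ft_force: [1.2, -1.2, 1.7]
grip_width: 0.0464
grip_force: 27.3
time: 20.07
position: [0.5892, -0.308, 0.1282]
tool_rot: [0.961, 0.278, 0.001, 0.001]
ft_force: [0.0, 0.3, -1.8]
grip_width: 0.0462
grip_force: 27.3
before turn [ 1.542 -5.706 -0.352]
after turn [-1.301 -5.765 -0.355]
t 20.0667 yaw now -57.8 turn units 0.309 pos [ 0.5892 -0.308   0.1282] tilt [ 0.003 -0.002 -1.   ] grip 0.0462 27.3 F [ 0.   0.3 -1.8]
```

```bash
python3 -m inch '[0,0,-0.1,0,0,0.07,0,0,-0.2,0,0,0.14,0,0,-0.3,0,0,0.21,0,0,-0.35,0,0,0.28,0,0,-0.35,0,0,0.31,0,0,-0.35,0,0,0.31]' >/dev/null
python3 -m inch '[-0.06,-0.26,0,0,0,0,-0.13,-0.58,0,0,0,0,-0.22,-0.96,0,0,0,0]' >/dev/null
python3 -m inch '[-0.07,-0.32,0,0,0,0,-0.14,-0.64,0,0,0,0,-0.22,-0.96,0,0,0,0]' >/dev/null
python3 -m inch '[-0.07,-0.32,0,0,0,0,-0.14,-0.64,0,0,0,0,-0.22,-0.96,0,0,0,0]' >/dev/null
python3 -m inch '[-0.07,-0.32,0,0,0,0,-0.14,-0.64,0,0,0,0,-0.22,-0.96,0,0,0,0]' >/dev/null
python3 -m inch '[-0.07,-0.32,0,0,0,0,-0.14,-0.64,0,0,0,0,-0.22,-0.96,0,0,0,0]' >/dev/null
python3 -m inch '[-0.07,-0.32,0,0,0,0,-0.14,-0.64,0,0,0,0,-0.2,-0.9,0,0,0,0,-0.22,-0.96,0,0,0,0,-0.22,-0.96,0,0,0,0,-0.22,-0.96,0,0,0,0]'
python3 g.py .45 .144 .051 -85.6
```

```text
time: 22.32
position: [0.4482, 0.1437, 0.1536]
tool_rot: [0.999, 0.038, -0.0, 0.0]
ft_force: [0.3, -0.3, -0.6]
grip_width: 0.0466
grip_force: 27.3
before turn [ 0.024 -0.002  1.283]
after turn [ 0.024 -0.002  1.283]
t 22.3167 yaw now -85.6 turn units 0.0 pos [0.4482 0.1437 0.1536] tilt [-0.001 -0.001 -1.   ] grip 0.0466 27.3 F [ 0.3 -0.3 -0.6]
```

```bash
python3 -m inch '[0.02,0,0.2,0,0,0,0.02,0,0.45,0,0,0,0.02,0,0.7,0,0,0,0.02,0,0.95,0,0,0,0.02,0,0.95,0,0,0,0.02,0,0.95,0,0,0]' >/dev/null
python3 -m inch '[0,0,0.1,0,0,0,0,0,0.18,0,0,0,0,0,0.18,0,0,0,0,0,0.18,0,0,0]'
python3 -m inch '[0,0,0.03,0,0,0,0,0,0.05,0,0,0,0,0,0.05,0,0,0]'
python3 -m inch '[0,0,0.02,0,0,0,0,0,0.03,0,0,0,0,0,0.03,0,0,0]'
```

```text
time: 23.15
position: [0.4501, 0.1441, 0.0638]
tool_rot: [0.999, 0.038, 0.0, 0.0]
ft_force: [-0.2, 0.4, -2.1]
grip_width: 0.0462
grip_force: 27.3
time: 23.4
position: [0.45, 0.1443, 0.0597]
tool_rot: [0.999, 0.038, 0.0, -0.0]
ft_force: [-0.2, -0.0, 1.0]
grip_width: 0.0465
grip_force: 27.3
time: 23.65
position: [0.4499, 0.1442, 0.0571]
tool_rot: [0.999, 0.038, -0.0, 0.0]
ft_force: [-0.4, 0.6, -1.2]
grip_width: 0.0468
grip_force: 27.3
```

```bash
python3 -m inch '[0,0,0.02,0,0,0,0,0,0.03,0,0,0,0,0,0.03,0,0,0]'
python3 -m inch '[0,0,0.02,0,0,0,0,0,0.02,0,0,0,0,0,0.02,0,0,0]'
```

```text
time: 23.9
position: [0.4499, 0.1442, 0.0547]
tool_rot: [0.999, 0.038, -0.0, 0.0]
ft_force: [-0.1, -0.2, -1.4]
grip_width: 0.0462
grip_force: 27.3
time: 24.15
position: [0.45, 0.1441, 0.0532]
tool_rot: [0.999, 0.038, -0.0, 0.0]
ft_force: [-0.4, 0.5, -1.3]
grip_width: 0.0461
grip_force: 27.3
```

```bash
python3 -m inch '[0,0,0.01,0,0,0,0,0,0.01,0,0,0,0,0,0.01,0,0,0]'
python3 -m inch '[0,0,0.01,0,0,0,0,0,0.01,0,0,0,0,0,0.01,0,0,0]'
```

```text
time: 24.4
position: [0.4502, 0.1442, 0.0525]
tool_rot: [0.999, 0.038, 0.0, -0.0]
ft_force: [-0.0, -0.5, -0.7]
grip_width: 0.0464
grip_force: 27.3
time: 24.65
position: [0.4502, 0.1442, 0.0524]
tool_rot: [0.999, 0.038, 0.0, -0.0]
ft_force: [-0.7, -0.4, 6.9]
grip_width: 0.0461
grip_force: 27.3
```

```bash
python3 -m inch '[0,0,0,0,0,0,0,0,0,0,0,0,0,0,0,0,0,0,0,0,0,0,0,0,0,0,0,0,0,0,0,0,0,0,0,0,0,0,0,0,0,0]' 87
python3 -m inch '[0,0,-0.2,0,0,0,0,0,-0.6,0,0,0,0,0,-1,0,0,0,0,0,-1,0,0,0]' >/dev/null
python3 -m inch '[0,0,-0.3,0,0,0,0,0,-0.3,0,0,0,0,0,-0.3,0,0,0]' >/dev/null
python3 g.py .66 -.006 .12 -85.6
```

```text
time: 25.23
position: [0.45, 0.1442, 0.0516]
tool_rot: [0.999, 0.038, -0.0, 0.0]
ft_force: [0.7, 0.3, 0.1]
grip_width: 0.0829
grip_force: 0.0
before turn [2.467 2.07  0.458]
after turn [2.465 2.073 0.458]
t 25.8167 yaw now -85.7 turn units -0.001 pos [0.4506 0.1442 0.1562] tilt [ 0.002  0.    -1.   ] grip 0.0874 0.0 F [-0.9  0.8 -0.9]
```

```bash
python3 -m inch '[0.82,0.69,0.1,0,0,0,0.82,0.69,0.1,0,0,0,0.82,0.69,0.1,0,0,0]' >/dev/null
python3 -m inch '[0.82,0.69,0.1,0,0,0,0.82,0.69,0.1,0,0,0,0.82,0.69,0.1,0,0,0]' >/dev/null
python3 -m inch '[0.82,0.69,0.1,0,0,0,0.82,0.69,0.1,0,0,0,0.82,0.69,0.1,0,0,0,0.82,0.69,0.1,0,0,0,0.82,0.69,0.1,0,0,0]' >/dev/null
python3 g.py .66 -.006 .037 -85.6
python3 -c "
from h import *
im=camera('side')
from fit import *
r=cut_out('side','small_round')
for q in r[:2]: print(q['conf'],q['bbox'])
if r: print(fit('small_round',{'side':r[0]['region'].astype(float)},[.66,-.006],[0]))
cv2.imwrite('pics/s3.png',cv2.resize(im[100:340,150:370],None,fx=2.4,fy=2.4)[...,::-1])"
```

```text
before turn [0.042 0.006 1.157]
after turn [0.042 0.006 1.157]
t 26.7333 yaw now -85.7 turn units -0.001 pos [ 0.657  -0.0059  0.1296] tilt [-0.004  0.001 -1.   ] grip 0.0869 0.0 F [ 0.   0.8 -0.2]
0.81 [300.8, 184.4, 314.2, 212.6]
(array([ 0.66101082, -0.00315701, -0.0216291 ]), np.float64(0.0907449015792472))
```

View pics/s3.png

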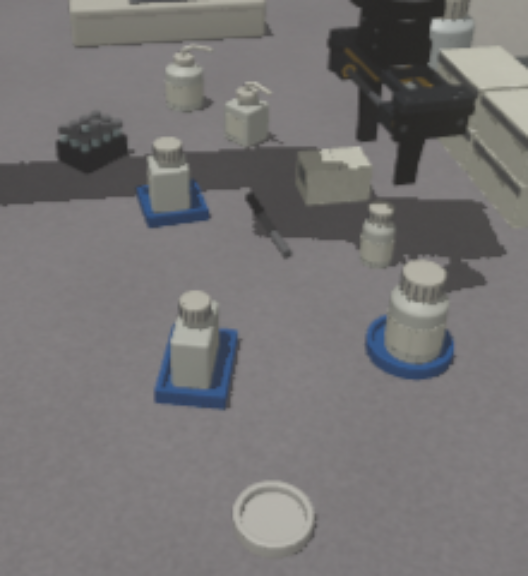

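Square (170,190), oblong (195,345) and big round (415,325) all stand in their holders. Next, the small round at (378,235).

```bash
python3 -m inch '[0.04,0,0.2,0,0,0,0.04,0,0.4,0,0,0,0.04,0,0.55,0,0,0,0.04,0,0.55,0,0,0]' 
python3 -m inch '[0,0,0.2,0,0,0,0,0,0.4,0,0,0,0,0,0.6,0,0,0,0,0,0.6,0,0,0,0,0,0.6,0,0,0]'
python3 -m inch '[0,0,0,0,0,0,0,0,0,0,0,0,0,0,0,0,0,0,0,0,0,0,0,0,0,0,0,0,0,0,0,0,0,0,0,0,0,0,0,0,0,0,0,0,0,0,0,0,0,0,0,0,0,0,0,0,0,0,0,0,0,0,0,0,0,0]' 26 18
python3 g.py .476 -.444 .16 -85.6
```

```text
time: 27.17
position: [0.6587, -0.0045, 0.0849]
tool_rot: [0.999, 0.038, -0.003, -0.001]
ft_force: [-0.4, 0.0, -1.0]
grip_width: 0.087
grip_force: 0.0
time: 27.58
position: [0.6611, -0.0054, 0.0394]
tool_rot: [0.999, 0.038, -0.001, -0.0]
ft_force: [0.3, -0.3, 0.2]
grip_width: 0.0871
grip_force: 0.0
time: 28.5
position: [0.662, -0.0061, 0.0397]
tool_rot: [0.999, 0.038, 0.0, 0.0]
ft_force: [0.1, -0.7, 1.1]
grip_width: 0.035
grip_force: 18.0
before turn [-2.731  5.284 -1.503]
after turn [-2.738  5.28  -1.503]
t 28.5 yaw now -85.7 turn units -0.001 pos [ 0.662  -0.0061  0.0397] tilt [ 0. -0. -1.] grip 0.035 18.0 F [ 0.1 -0.7  1.1]
```

```bash
python3 -m inch '[0,0,-0.15,0,0,0,0,0,-0.4,0,0,0,0,0,-0.7,0,0,0,0,0,-1,0,0,0]' 
python3 -m inch '[0,0,-0.3,0,0,0,0,0,-0.55,0,0,0,0,0,-0.55,0,0,0,0,0,-0.55,0,0,0]' 
python3 -m inch '[-0.12,0.24,0,0,0,0,-0.28,0.55,0,0,0,0,-0.46,0.88,0,0,0,0]' >/dev/null
python3 -m inch '[-0.15,0.29,0,0,0,0,-0.3,0.58,0,0,0,0,-0.46,0.88,0,0,0,0]' >/dev/null
python3 -m inch '[-0.15,0.29,0,0,0,0,-0.3,0.58,0,0,0,0,-0.46,0.88,0,0,0,0]' >/dev/null
python3 -m inch '[-0.15,0.29,0,0,0,0,-0.3,0.58,0,0,0,0,-0.46,0.88,0,0,0,0]' >/dev/null
python3 -m inch '[-0.15,0.29,0,0,0,0,-0.3,0.58,0,0,0,0,-0.46,0.88,0,0,0,0]' >/dev/null
python3 -m inch '[-0.15,0.29,0,0,0,0,-0.3,0.58,0,0,0,0,-0.43,0.82,0,0,0,0,-0.46,0.88,0,0,0,0,-0.46,0.88,0,0,0,0,-0.46,0.88,0,0,0,0]'
python3 g.py .476 -.444 .058 -85.6
```

```text
time: 28.83
position: [0.6612, -0.0056, 0.1205]
tool_rot: [0.999, 0.038, -0.001, -0.0]
ft_force: [0.2, -0.6, -1.0]
grip_width: 0.0352
grip_force: 17.9
time: 29.17
position: [0.6627, -0.0059, 0.1655]
tool_rot: [0.999, 0.038, 0.002, 0.0]
ft_force: [0.4, -0.1, -1.2]
grip_width: 0.0353
grip_force: 17.9
time: 30.92
position: [0.473, -0.4424, 0.1623]
tool_rot: [0.999, 0.037, -0.001, -0.002]
ft_force: [0.3, 1.0, -0.7]
grip_width: 0.0349
grip_force: 17.9
before turn [0.037 0.028 1.303]
after turn [0.037 0.028 1.303]
t 30.9167 yaw now -85.7 turn units -0.001 pos [ 0.473  -0.4424  0.1623] tilt [-0.002  0.003 -1.   ] grip 0.0349 17.9 F [ 0.3  1.  -0.7]
```

```bash
python3 -c "
from fit import *
im=camera('side');b=blue(im)
m=comp(b,287,366);ys,xs=np.nonzero(m);print(xs.min(),xs.max(),ys.min(),ys.max())
print(fit('holder_small_round',{'side':m.astype(float)},[.476,-.444],[0]))
cv2.imwrite('pics/s4.png',cv2.resize(im[234:384,220:370],None,fx=3.5,fy=3.5)[...,::-1])"
```

```text
267 304 350 383
(array([ 0.47320849, -0.44452576,  0.32268845]), np.float64(0.22166891436277814))
```

View pics/s4.png

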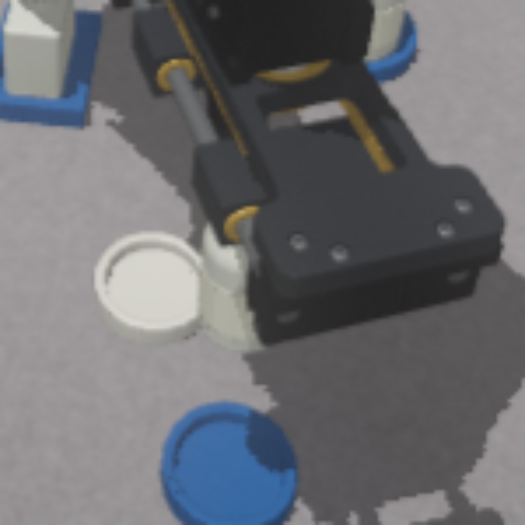

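The small bottle is held upright above the blue holder at crop (230,465), clear of the white ring. Lowering it now.

```bash
python3 -m inch '[0.03,0,0.2,0,0,0,0.03,0,0.45,0,0,0,0.03,0,0.7,0,0,0,0.03,0,0.95,0,0,0,0.03,0,0.95,0,0,0,0.03,0,0.95,0,0,0]' 
python3 -m inch '[0,0,0.1,0,0,0,0,0,0.2,0,0,0,0,0,0.3,0,0,0,0,0,0.3,0,0,0,0,0,0.3,0,0,0]'
python3 g.py .475 -.444 .047 -85.6
```

```text
time: 31.47
position: [0.476, -0.4412, 0.0865]
tool_rot: [0.999, 0.039, -0.001, -0.002]
ft_force: [-0.1, -0.3, -0.9]
grip_width: 0.035
grip_force: 17.9
time: 31.88
position: [0.4757, -0.4432, 0.0632]
tool_rot: [0.999, 0.038, -0.0, -0.0]
ft_force: [-0.2, 0.0, -1.2]
grip_width: 0.035
grip_force: 17.9
before turn [-0.009  0.009  0.203]
after turn [-0.009  0.009  0.203]
t 31.8833 yaw now -85.7 turn units -0.001 pos [ 0.4757 -0.4432  0.0632] tilt [-0.001  0.001 -1.   ] grip 0.035 17.9 F [-0.2  0.  -1.2]
```

```bash
python3 -m inch '[0,0,0.05,0,0,0,0,0,0.1,0,0,0,0,0,0.1,0,0,0,0,0,0.1,0,0,0]' 
python3 -m inch '[0,0,0.03,0,0,0,0,0,0.05,0,0,0,0,0,0.05,0,0,0]'
python3 -m inch '[0,0,0.02,0,0,0,0,0,0.03,0,0,0,0,0,0.03,0,0,0]'
```

```text
time: 32.22
position: [0.4758, -0.4434, 0.0554]
tool_rot: [0.999, 0.038, -0.0, -0.0]
ft_force: [0.6, 0.7, -1.1]
grip_width: 0.0345
grip_force: 17.9
time: 32.47
position: [0.4758, -0.4434, 0.0513]
tool_rot: [0.999, 0.038, -0.0, -0.0]
ft_force: [-0.0, -1.0, -0.1]
grip_width: 0.0352
grip_force: 17.9
time: 32.72
position: [0.4759, -0.4434, 0.049]
tool_rot: [0.999, 0.038, -0.0, -0.0]
ft_force: [-0.4, -0.5, -0.6]
grip_width: 0.035
grip_force: 17.9
```

```bash
python3 -m inch '[0,0,0.02,0,0,0,0,0,0.02,0,0,0,0,0,0.02,0,0,0]'
python3 -m inch '[0,0,0.015,0,0,0,0,0,0.015,0,0,0,0,0,0.015,0,0,0]'
```

```text
time: 32.97
position: [0.476, -0.4435, 0.0475]
tool_rot: [0.999, 0.038, -0.0, -0.0]
ft_force: [-0.2, 1.0, -1.1]
grip_width: 0.0352
grip_force: 17.9
time: 33.22
position: [0.4759, -0.4435, 0.0464]
tool_rot: [0.999, 0.038, -0.0, -0.0]
ft_force: [-1.4, -0.1, -1.2]
grip_width: 0.0351
grip_force: 17.9
```

```bash
python3 -m inch '[0,0,0.015,0,0,0,0,0,0.015,0,0,0,0,0,0.015,0,0,0]'
python3 -m inch '[0,0,0.01,0,0,0,0,0,0.01,0,0,0,0,0,0.01,0,0,0]'
```

```text
time: 33.47
position: [0.4762, -0.4438, 0.0456]
tool_rot: [0.999, 0.038, 0.0, 0.0]
ft_force: [0.2, 0.8, 1.2]
grip_width: 0.0353
grip_force: 17.9
time: 33.72
position: [0.4763, -0.4438, 0.0455]
tool_rot: [0.999, 0.038, 0.0, 0.0]
ft_force: [-0.4, 0.7, 5.7]
grip_width: 0.0355
grip_force: 17.9
```

```bash
python3 -m inch '[0,0,0,0,0,0,0,0,0,0,0,0,0,0,0,0,0,0,0,0,0,0,0,0,0,0,0,0,0,0,0,0,0,0,0,0,0,0,0,0,0,0]' 70
python3 -m inch '[0,0,-0.2,0,0,0,0,0,-0.6,0,0,0,0,0,-1,0,0,0,0,0,-1,0,0,0]' >/dev/null
python3 -m inch '[0,0,-0.5,0,0,0,0,0,-1,0,0,0,0,0,-1,0,0,0,0,0,-1,0,0,0]' >/dev/null
python3 -m inch '[0,0.5,-0.5,0,0,0,0,1,-1,0,0,0,0,1,-1,0,0,0,0,1,-1,0,0,0]'
python3 -m inch '[-0.5,0.5,0,0,0,0,-1,1,0,0,0,0,-1,1,0,0,0,0,-1,1,0,0,0,0]'
cat > c.py <<'E'
from fit import *
camera('top');camera('side')
save('top','t9.png',(80,60,450,320),2);save('side','s9.png',s=1.5)
H={'big_round':(.645,-.157),'small_round':(.476,-.444),'square':(.45,.144),'oblong':(.435,-.148)}
for k,h in H.items():
    r=cut_out('side',k)
    for q in r[:1]: p,e=fit(k,{'side':q['region'].astype(float)},h,[0.1 if k=='square' else 1.27]);print(k,q['conf'],np.round(p,3),'off',np.round(p[:2]-h,3),round(e,2))
print(get_obs()['time'])
E
python3 c.py
```

```text
time: 34.3
position: [0.4759, -0.4435, 0.0442]
tool_rot: [0.999, 0.038, -0.0, -0.0]
ft_force: [-0.7, 0.1, 0.6]
grip_width: 0.0681
grip_force: 0.0
time: 35.3
position: [0.4828, -0.5297, 0.2883]
tool_rot: [0.999, 0.036, 0.002, 0.005]
ft_force: [-1.1, -0.4, 0.7]
grip_width: 0.0702
grip_force: 0.0
time: 35.63
position: [0.4027, -0.6129, 0.281]
tool_rot: [0.999, 0.035, -0.002, -0.001]
ft_force: [0.3, 0.7, -0.8]
grip_width: 0.0701
grip_force: 0.0
small_round 0.73 [ 0.476 -0.438  1.32 ] off [-0.     0.006] 0.85
square 0.92 [0.448 0.164 0.097] off [-0.002  0.02 ] 0.09
oblong 0.69 [ 0.435 -0.148  1.27 ] off [0. 0.] 1.0
36.0333
```

View pics/t9.png

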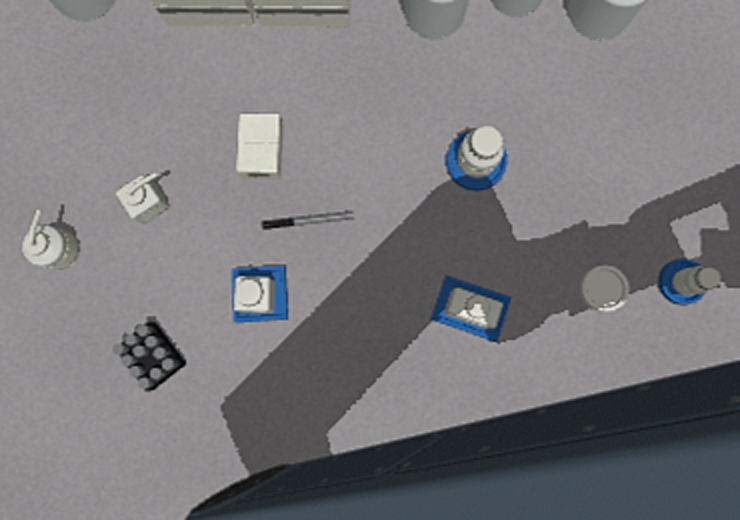

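View pics/s9.png

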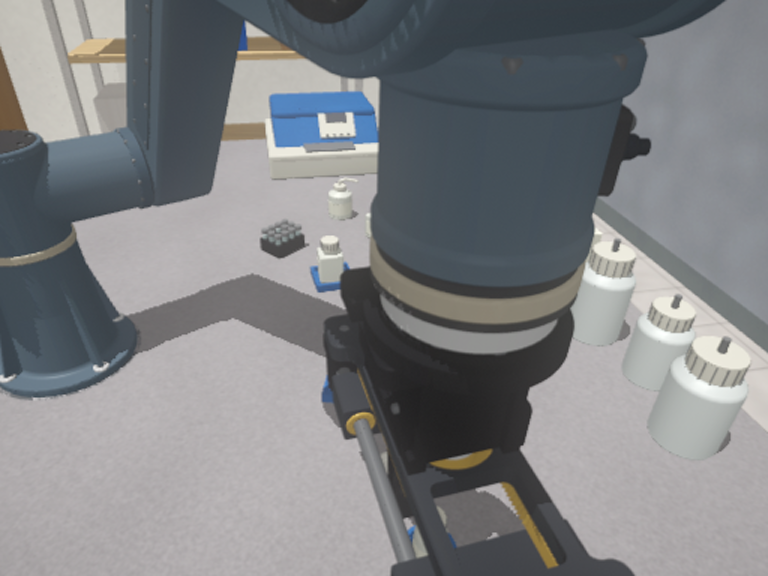

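All four stand inside their blue holders: top crop big (480,155), oblong (473,308), square (255,293), small (690,280). The wash bottles at (50,245) and (142,197) haven't moved. The side view is blocked, so I'll do one numeric check from the top with the shapes raised to the pocket floor.

Run:
```python
from fit import *
H={'big_round':(.645,-.157),'small_round':(.476,-.444),'square':(.45,.144),'oblong':(.435,-.148)}
camera('top')
for k,h in H.items():
    S[k]=[P+[0,0,.006] for P in S[k]]
    for q in cut_out('top',k)[:1]: p,e=fit(k,{'top':q['region'].astype(float)},h,[0.08 if k=='square' else 1.27]);print(k,q['conf'],np.round(p,3),'off',np.round(p[:2]-h,3),round(e,2))
for k in('wash_round','wash_square'): print(k,[(round(q['conf'],2),np.round(q['bbox'])) for q in cut_out('top',k)[:1]])
```

```text
big_round 0.65 [ 0.648 -0.157  1.404] off [ 0.003 -0.   ] 0.05
small_round 0.67 [ 0.476 -0.444  1.486] off [0. 0.] 0.07
square 0.66 [ 0.447  0.147 -0.013] off [-0.003  0.003] 0.12
oblong 0.69 [ 0.435 -0.148  1.27 ] off [0. 0.] 1.0
wash_round [(0.67, array([ 90., 164., 116., 196.]))]
wash_square [(0.88, array([141., 145., 167., 171.]))]
```

```bash
python3 -c "
from rig import *
print(hand_in())"
```

```text
the job is handed in; nothing more can be done
None
```

The job is handed in, with no verdict returned: all four sealed bottles stand upright in their matching blue holders and the wash bottles were left alone, though the oblong's final position was checked only by eye and by contact height because its last camera fit failed.

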